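# Slide a circuit board under the spring clip of a test fixture

### The job

Load the board into the test fixture: press the clip's press plate down with one fingertip and keep it down, so that the clip's foot lifts, while the other fingertip pushes the board carrier along its slideway, under the foot, fully home against the end stop. Then let the plate come up so that the foot comes down on the board and holds it, and move clear. Only push the carrier, never lift it, and leave the loose things round the fixture where they are.

Things in the scene. Friction and masses are not known exactly. Their poses are not given: they have to be found in the camera images.
- fixture: Fixed test fixture: aluminium base, x -105..105, y -100..50, 12 mm thick. Origin on its underside; x = direction the carrier is pushed, z up. Black rails at y = +-30 mm (24 mm high, lips over the carrier's edges) guide the carrier along y = 0 on the base's top, z = 12 mm. Steel end stop: face at x = 90, top z = 34. Clip hinge tube along x at y = -48, z = 38, on lugs up to z = 46 mm. All mm.
- clip (a joint): Sprung steel rocker clip on the fixture's hinge tube, rad: 0 = shut (foot 3.5 mm above the base, too low for the board), about 0.09 = foot resting on the board, above 0.15 = foot well clear of it, 0.28 = press plate fully down at its hard stop. Pressing the plate down lifts the foot; the spring (4 N at the plate shut, 6 N fully down) shuts it when let go.
- press_plate (a point): Middle of the top of the clip's ribbed steel press plate; in the fixture's frame x = -94..38, y = -50..-97 mm, this point at (-28, -78, 48) mm when shut. At rest it rises outward by 0.28 rad to an outer edge at z = 54 mm; fully down it is level with its top at z = 40 mm. A pressing fingertip can slide along it in x.
- clip_foot (a point): Underside of the clip's round white foot (a 20 mm long, 10 mm thick roller shape along x, x = +56..+76 mm, over y = 0 of the fixture); its arm reaches across from the hinge at z about 40 mm.
- carrier: Grey board carrier in the slideway, 90 (x) x 56 (y) x 6 mm, with a green 2 mm circuit board on top and an upright push tab at its rear end. 0.11 kg. Origin at the centre of its underside; x axis towards the end stop. Home: origin at x = 45 mm in the fixture's frame; it starts 40 to 62 mm short of that, before the shut foot.
- push_tab (a point): Centre of the rear face of the carrier's push tab, a flat upright plate 40 mm wide (y), 6 mm thick, its top 21 mm above this point (z = 58 mm of the fixture), above the level of the pressed plate. With the carrier home this point is at fixture x = 0, y = 0. Two fingertips 50 to 85 mm apart across the fixture (along its y) reach the press plate and the tab together.
- flux_tin: Bystander: round yellow tin, 47 mm across, 23 mm high, loose to the left of the fixture. Origin at centre of underside.
- fuse_box: Bystander: small red carton 35 x 59 x 23 mm, loose, left of the fixture. Origin at centre of underside.
- usb_stick: Bystander: green memory stick 18 x 53 x 8 mm, loose, right of the fixture. Origin at centre of underside.
- battery_amber: Bystander: round black-and-yellow battery cell 50 x 14 x 14 mm, loose, right of the fixture. Origin at centre of underside.
- battery_white: Bystander: round white battery cell 50 x 14 x 14 mm, loose, left of the fixture. Origin at centre of underside.
- driver_1: Bystander: red precision screwdriver 12 x 98 x 12 mm, loose, left of the fixture. Origin at centre of underside.

How it is judged (in metres and radians):
On the way, in this order (a step that is already met when the one before it is completed fails the run):
1. a fingertip holds the press plate down (clip joint above 0.14) with the carrier still short of the foot (value of joint clip above 0.14 rad and contact force between the fingers and fixture above 1 N and x of carrier in the frame of fixture below 0.012 m), for 0.1 s.
2. the carrier is home (within 4 mm of the end stop) while a fingertip still holds the clip clear of the board (joint above 0.115) (value of joint clip above 0.115 rad and contact force between the fingers and fixture above 0.5 N and x of carrier in the frame of fixture above 0.041 m), for 0.1 s.
At the end, for the whole second after the job is handed in: The carrier lies flat in the slideway within 4 mm of its home against the end stop, at rest, and the clip's foot rests on the board (clip joint between 0.07 and 0.115 rad) (x of carrier in the frame of fixture between 0.041 and 0.048 m and z of carrier in the frame of fixture below 0.015 m and value of joint clip between 0.07 and 0.115 rad and angle between carrier's own z axis and vertical below 0.05 rad and linear speed of carrier below 0.01 m/s); the robot touches nothing.
It fails at once if the carrier is lifted or tipped (origin over 20 mm above the fixture's underside, or tilted over 0.2 rad) (z of carrier in the frame of fixture above 0.02 m or angle between carrier's own z axis and vertical above 0.2 rad).
It fails at once if a loose bystander is moved by over 20 mm (distance of any of flux_tin, fuse_box, usb_stick, battery_amber, battery_white, driver_1 from where it was at the start of the episode above 0.02 m).
It also fails if it takes over 43 s, if anything falls off the work surface, if the arm or the gripper's body presses on something with over 40 N, if the wrist force passes 120 N, or if a joint passes its speed limit or range.

### The arm

A 6-joint arm with a two-finger parallel gripper is mounted at the origin on a cart in front of the work surface, level with it; the furniture and walls round the work are solid. World frame = base frame: x ahead of the robot, y to its left, z up, the work surface at z = 0. Lengths are in mm, angles in rad, forces in N, time in s.
With the tool pointing down it reaches from about 350 to 875 mm from the base axis. Payload 4.2 kg.
Tool frame: the origin (TCP) lies midway between the tips of the shut fingers; the grasp point (between the pads) lies 19 mm behind it (arm.grasp_offset is the distance from the TCP to the grasp point, in mm); z points along the fingers, y is the direction in which the jaws open and shut (so a half turn about z gives the same grasp; the last joint's range is limited). The gripper opens to 85 mm and grips with 20 to 120 N. Pads are 22 mm wide; open, the fingers measure 114 mm over their backs; the gripper's body (76 mm by 85 mm) begins 54 mm behind the grasp point. The pads swing forward as they close: fully open they stand 13 mm farther back than shut.
Start: joints at [-0.967, 0.385, 0.008, 0, -1.194, -0.259], TCP at [211.27, -588.187, 231.312] pointing down, gripper open.
Joint ranges: [-3.14, 3.14], [-1.21, 2.06], [-1.07, 1.41], [-3.16, 2.05], [-2.99, -0.16], [-3.1, 3.1]. Speed limits (rad/s): [2.79, 2.79, 3.14, 3.14, 3.14, 3.14].

### API

Orientations are given as a unit quaternion [x, y, z, w].
In Python, from bench import arm gives the robot as it stands.
- The arm moves only by the tool move_arm, never from a script. Its argument "moves" is a list of rows, each an object with "gripper": the gripper's target within -1 to 1 (fully open at 1, half-way at 0, shut at -1); "xyz": the shift along the tool's x, y, z in cm, a list of three; "angular": the turn, a rotation vector about the tool's x, y, z in rad, a list of three. In form: [{"gripper": gripper, "xyz": [dx, dy, dz], "angular": [wx, wy, wz]}, ...]. A call has 1 to 10 rows; each row is the pose to reach, as a shift and turn from the pose commanded when the call began, along the tool's axes at that moment; what a row does not reach only later rows make up. A row lasts 1/8 s, in which the tool goes at most 62.5 mm and 10.7 degrees, less where a joint would pass 70% of its speed; a pose out of reach is approached as far as the arm can. A call with a gripper value outside its range is refused whole. The fingers move at their own pace and stop on an object; the grip force is fixed at half the most. Time passes only in rows, so rows that repeat a pose let the fingers close. It gives the time, the measured TCP pose, the force and the opening at its end, in the units of the state.
- arm.read_state(): the state, without advancing time (a new reading comes with each control period).
- arm.get_image(name): name is "scene" or "top" or "wrist"; returns (picture, depth): 400x640x3 uint8, blue, green, red; 400x640 float32, mm along the optical axis (not along the pixel's ray), 0 where there is no reading.
- arm.get_calibration(name): a dict with "camera_matrix" (3x3 intrinsics, pixels), "R" (3x3) and "t" (3): a world point X has camera coordinates R X + t. Camera axes: x right, y down, z forward; pixel columns grow to the right and rows downward; lengths in mm; the calibration is good to about 2 mm. A picture is of the moment at which its call begins: read the wrist's pose just before it. get_calibration takes no time and is no camera call; for the wrist camera it gives the pose at the moment of the call.
- arm.job_done(): hands the job in, once; it reports no verdict.
The state is a dict: "clock": time; "joints": joint angles; "joint_vel": joint speeds; "joint_efforts": joint torques, N m; "position": TCP position; "ee_rot": TCP orientation; "contact_force": force on the tool from outside, world axes, zero at the start; "wrist_torque": the same for the moment, N m; "gripper_width": finger opening in mm.
Only numpy, scipy, OpenCV 4.12 (cv2) and the standard library are available. Lean on these libraries where they do the work, as an engineer would, in place of code of your own. Each camera call takes 0.05 s, during which the arm holds its last target. There are 200 camera calls.

## Working session

There is one attempt and no reset: what is moved stays moved. The work goes in short steps, Python scripts to look and compute and a tool call to move; the robot and the scene stay as the last step left them, time stands still between calls to the robot, and variables do not carry over. Pictures are saved under pics/ and viewed, about 8 in all and at most 12, crops included, and the job is handed in when it is done.

Besides the shell and the picture viewer there is one more tool, called after "Request:" by a JSON object that holds its "name" and its "arguments", one argument or row to a line. move_arm: Moves the arm, as the interface text tells. Its arguments: {"type":"object","properties":{"moves":{"type":"array","items":{"type":"object","properties":{"gripper":{"type":"number"},"xyz":{"type":"array","items":{"type":"number"}},"angular":{"type":"array","items":{"type":"number"}}}}}},"required":["moves"]}

```bash
mkdir -p pics; ls; python3 - <<'E'
from bench import arm
import cv2,numpy as np
s=arm.read_state();print(s)
for n in("top","scene"):
    im,d=arm.get_image(n);cv2.imwrite(f"pics/{n}0.png",im);np.save(f"{n}d.npy",d)
    c=arm.get_calibration(n);print(n,c)
E
```

```text
pics
{'clock': 0.0, 'joints': array([-9.67393695e-01,  3.85546314e-01,  6.60610508e-03, -5.13779486e-04,
       -1.19397111e+00, -2.58638272e-01]), 'joint_vel': array([ 0.0001505 , -0.00155187,  0.00017925,  0.00066393, -0.00020376,
       -0.00088755]), 'joint_efforts': array([ 9.40883037e-04, -3.92291164e+01,  1.88401204e+01,  4.18608829e+00,
       -4.60789364e-03,  1.29660225e-05]), 'position': array([ 211.07919094, -587.65326652,  230.21784178]), 'ee_rot': array([-1.71436230e-01,  9.85194622e-01,  1.06053517e-03, -2.24892707e-04]), 'contact_force': array([0.8019045 , 0.18301077, 0.29368462]), 'wrist_torque': array([ 0.03945234, -0.02201958, -0.00936999]), 'gripper_width': 85.11495661314127}
top {'camera_matrix': array([[487.10194115,   0.        , 314.96319094],
       [  0.        , 487.10194115, 195.67891829],
       [  0.        ,   0.        ,   1.        ]]), 'R': array([[-0.01748418, -0.99944305,  0.02842363],
       [-0.99610601,  0.01495482, -0.08688591],
       [ 0.08641245, -0.02983208, -0.9958127 ]]), 't': array([172.28970944, 589.45544482, 862.03677547])}
scene {'camera_matrix': array([[471.51044474,   0.        , 315.28300353],
       [  0.        , 471.51044474, 201.21753989],
       [  0.        ,   0.        ,   1.        ]]), 'R': array([[-0.77902911, -0.62690338,  0.01028635],
       [-0.24689825,  0.29164811, -0.92411181],
       [ 0.57632882, -0.72244968, -0.38198371]]), 't': array([603.9261216 , 165.56678668, 778.57341884])}
```

View pics/top0.png

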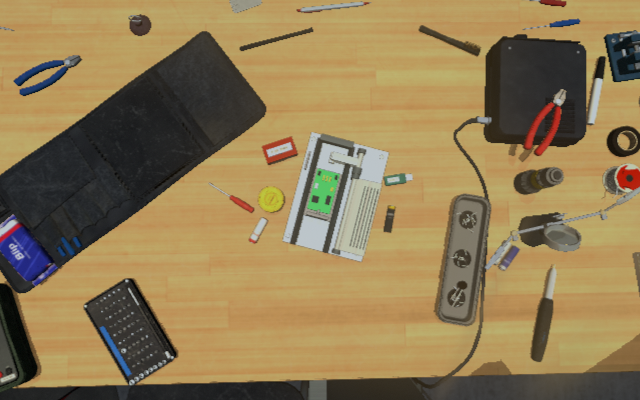

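View pics/scene0.png

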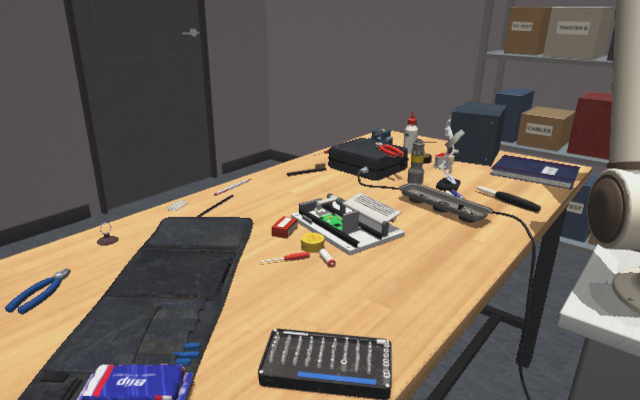

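```bash
cat > h.py <<'E'
import numpy as np,cv2
from bench import arm
def px2w(c,u,v,z):
    K,R,t=c["camera_matrix"],c["R"],c["t"]
    r=R.T@(np.linalg.inv(K)@np.array([u,v,1.]));o=-R.T@t
    return o+r*(z-o[2])/r[2]
def w2px(c,X):
    p=c["camera_matrix"]@(c["R"]@np.array(X,float)+c["t"]);return p[:2]/p[2]
E
python3 - <<'E'
from h import *
im=cv2.imread("pics/top0.png");c=arm.get_calibration("top")
hsv=cv2.cvtColor(im,cv2.COLOR_BGR2HSV)
m=((hsv[...,1]<50)&(hsv[...,2]>120)).astype(np.uint8)
roi=np.zeros_like(m);roi[120:275,275:395]=1;m*=roi
m=cv2.morphologyEx(m,cv2.MORPH_OPEN,np.ones((2,2),np.uint8))
n,l,st,_=cv2.connectedComponentsWithStats(m);print(st[st[:,4]>30])
pts=np.argwhere(np.isin(l,[i for i in range(1,n) if st[i,4]>150]))[:,::-1]
W=np.array([px2w(c,u,v,12)[:2] for u,v in pts],np.float32)
print(cv2.minAreaRect(W),cv2.boxPoints(cv2.minAreaRect(W)))
print(cv2.minAreaRect(pts.astype(np.float32)))
cv2.imwrite("pics/crop.png",cv2.resize(im[115:275,255:425],None,fx=4.4,fy=3.7*1.0 if 0 else 3.7,interpolation=cv2.INTER_CUBIC))
E
```

```text
[[     0      0    640    400 249337]
 [   284    133     38    111    908]
 [   276    144     17     12    133]
 [   316    144     74    118   4479]
 [   388    178      8      6     38]
 [   297    208     37     44   1015]]
((590.4150390625, 121.7222671508789), (150.38272094726562, 209.17428588867188), 74.32422637939453) [[469.40167   77.58632 ]
 [670.79596   21.068817]
 [711.4284   165.85822 ]
 [510.03412  222.37572 ]]
((337.1021423339844, 197.4703826904297), (82.30891418457031, 112.97409057617188), 14.796762466430664)
```

View pics/crop.png

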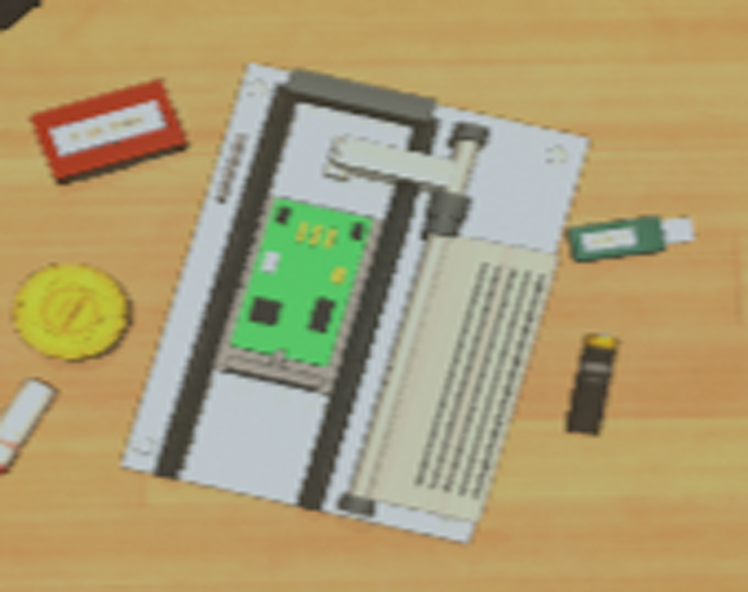

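Request:
{"name": "move_arm", "arguments": {
  "moves": [
    {"gripper": 0.65, "xyz": [-5.2, 5.7, 0], "angular": [0, 0, 0.06]},
    {"gripper": 0.65, "xyz": [-10, 11, 0], "angular": [0, 0, 0.13]},
    {"gripper": 0.65, "xyz": [-14, 16, 0], "angular": [0, 0, 0.2]},
    {"gripper": 0.65, "xyz": [-18, 20, 0], "angular": [0, 0, 0.26]},
    {"gripper": 0.65, "xyz": [-22, 24, 0], "angular": [0, 0, 0.32]},
    {"gripper": 0.65, "xyz": [-26, 28, 0], "angular": [0, 0, 0.38]},
    {"gripper": 0.65, "xyz": [-30, 32, 0], "angular": [0, 0, 0.44]},
    {"gripper": 0.65, "xyz": [-34, 36, 0], "angular": [0, 0, 0.5]},
    {"gripper": 0.65, "xyz": [-34, 36, 0], "angular": [0, 0, 0.618]},
    {"gripper": 0.65, "xyz": [-34, 36, 0], "angular": [0, 0, 0.618]}
  ]
}}

```text
clock: 1.35
position: [409.5, -133.7, 231.0]
ee_rot: [0.135, 0.991, 0.0, -0.0]
contact_force: [0.7, -0.4, 0.2]
gripper_width: 70.3
```

Request:
{"name": "move_arm", "arguments": {
  "moves": [
    {"gripper": 0.65, "xyz": [-0.5, 5.5, 1], "angular": [0, 0, 0]},
    {"gripper": 0.65, "xyz": [-1, 11, 2], "angular": [0, 0, 0]},
    {"gripper": 0.65, "xyz": [-2, 16, 3], "angular": [0, 0, 0]},
    {"gripper": 0.65, "xyz": [-2.6, 21, 4], "angular": [0, 0, 0]},
    {"gripper": 0.65, "xyz": [-2.6, 26, 5], "angular": [0, 0, 0]},
    {"gripper": 0.65, "xyz": [-2.6, 28.2, 5], "angular": [0, 0, 0]},
    {"gripper": 0.65, "xyz": [-2.6, 28.2, 5], "angular": [0, 0, 0]},
    {"gripper": 0.65, "xyz": [-2.6, 28.2, 5], "angular": [0, 0, 0]}
  ]
}}

```text
clock: 2.35
position: [510.4, 128.9, 181.5]
ee_rot: [0.137, 0.991, -0.0, -0.0]
contact_force: [-0.8, 0.3, -0.5]
gripper_width: 70.7
```

```bash
python3 - <<'E'
from h import *
s=arm.read_state();print(s["position"],s["ee_rot"],s["gripper_width"],s["contact_force"])
c=arm.get_calibration("wrist");im,d=arm.get_image("wrist");cv2.imwrite("pics/w1.png",im);np.savez("w1.npz",d=d,**c);print(c)
E
```

```text
[510.40386758 128.87288396 181.48020218] [ 1.36599038e-01  9.90626406e-01 -7.41336431e-05 -1.47565370e-04] 70.68473974034019 [-0.81944318  0.29565091 -0.5285416 ]
{'camera_matrix': array([[283.95487236,   0.        , 316.21703811],
       [  0.        , 283.95487236, 204.11649095],
       [  0.        ,   0.        ,   1.        ]]), 'R': array([[ 0.27113736,  0.9625387 , -0.00194477],
       [ 0.92286616, -0.25938685,  0.28466913],
       [ 0.27350061, -0.0789792 , -0.95862386]]), 't': array([-262.30177865, -462.08194589,  202.98621523])}
```

View pics/w1.png

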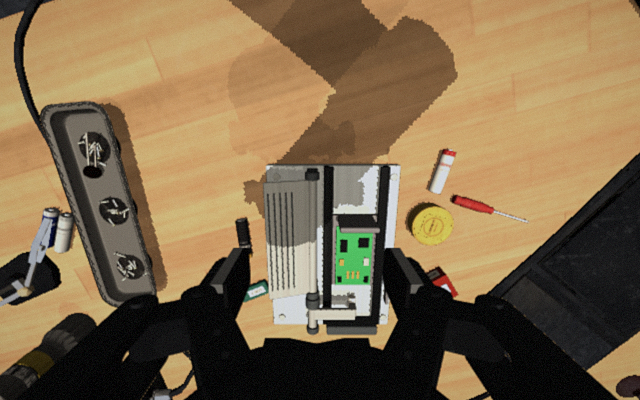

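```bash
python3 - <<'E'
from h import *
c=np.load("w1.npz");d=c["d"];im=cv2.imread("pics/w1.png")
c={k:c[k] for k in("camera_matrix","R","t")}
v,u=np.mgrid[0:400,0:640];K=c["camera_matrix"]
P=np.stack([(u-K[0,2])/K[0,0]*d,(v-K[1,2])/K[1,1]*d,d],-1)
W=(P-c["t"])@c["R"]
a=-0.2736;ex=np.array([np.cos(a),np.sin(a)]);ey=np.array([-ex[1],ex[0]]);o=np.array([597.2,145.8])
for p in[(266,165),(400,164)]:
    w=px2w(c,*p,12)[:2]-o;print(p,w@ex,w@ey,"exp -105,-100/50")
L=np.stack([(W[...,:2]-o)@ex,(W[...,:2]-o)@ey,W[...,2]],-1)
for u0 in(345,352,360,368): print(u0,[tuple(L[r,u0].round().astype(int)) for r in range(208,236,2)])
for r0 in(185,230,270): print(r0,[tuple(L[r0,k].round().astype(int)) for k in range(262,330,6)])
cv2.imwrite("pics/w1c.png",cv2.resize(im[150:350,230:420],None,fx=3,fy=3,interpolation=cv2.INTER_CUBIC))
# pad tip of fingers
print(L[235:262:4,245].round(),L[235:262:4,388].round())
E
```

```text
(266, 165) -102.22837706919707 -95.4389890726573 exp -105,-100/50
(400, 164) -103.23547053798043 52.75389749606002 exp -105,-100/50
345 [(np.int64(-52), np.int64(-7), np.int64(12)), (np.int64(-50), np.int64(-7), np.int64(13)), (np.int64(-48), np.int64(-7), np.int64(15)), (np.int64(-46), np.int64(-7), np.int64(15)), (np.int64(-46), np.int64(-7), np.int64(22)), (np.int64(-46), np.int64(-8), np.int64(29)), (np.int64(-46), np.int64(-9), np.int64(35)), (np.int64(-47), np.int64(-9), np.int64(43)), (np.int64(-46), np.int64(-10), np.int64(48)), (np.int64(-46), np.int64(-10), np.int64(54)), (np.int64(-46), np.int64(-11), np.int64(59)), (np.int64(-44), np.int64(-11), np.int64(60)), (np.int64(-42), np.int64(-11), np.int64(59)), (np.int64(-24), np.int64(-7), np.int64(21))]
352 [(np.int64(-53), np.int64(1), np.int64(13)), (np.int64(-51), np.int64(1), np.int64(14)), (np.int64(-48), np.int64(2), np.int64(13)), (np.int64(-46), np.int64(1), np.int64(15)), (np.int64(-46), np.int64(1), np.int64(22)), (np.int64(-46), np.int64(0), np.int64(29)), (np.int64(-47), np.int64(-1), np.int64(37)), (np.int64(-46)
[... 2787 characters left out ...]
nt64(-85), np.int64(53)), (np.int64(6), np.int64(-79), np.int64(50)), (np.int64(7), np.int64(-73), np.int64(50)), (np.int64(7), np.int64(-66), np.int64(49)), (np.int64(8), np.int64(-60), np.int64(46)), (np.int64(9), np.int64(-53), np.int64(45)), (np.int64(10), np.int64(-47), np.int64(44)), (np.int64(10), np.int64(-40), np.int64(44)), (np.int64(27), np.int64(-33), np.int64(13)), (np.int64(21), np.int64(-26), np.int64(25))]
[[ -20. -124.   15.]
 [ -15. -124.   15.]
 [ -10. -125.   15.]
 [  -5. -125.   15.]
 [ -88.  -75.  198.]
 [ -86.  -75.  198.]
 [ -84.  -75.  199.]] [[-19.  45.  14.]
 [-14.  46.  13.]
 [ -9.  46.  14.]
 [ -4.  46.  13.]
 [-89.  -5. 200.]
 [-87.  -4. 200.]
 [-85.  -4. 200.]]
```

View pics/w1c.png

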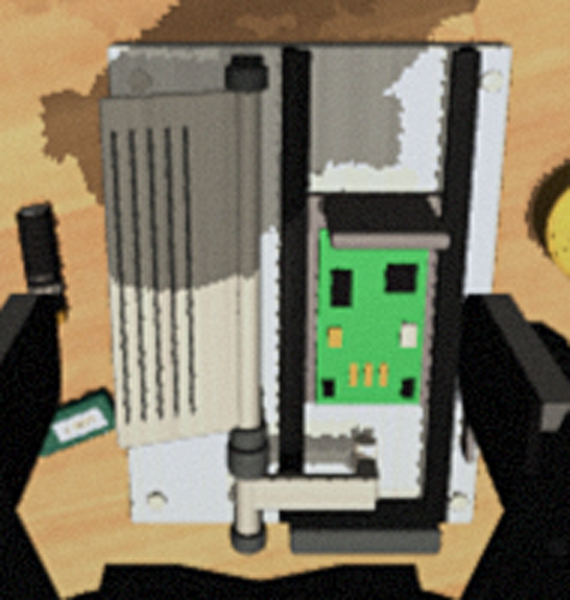

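Request:
{"name": "move_arm", "arguments": {
  "moves": [
    {"gripper": 0.65, "xyz": [-0.5, 0.3, 4], "angular": [0, 0, 0]},
    {"gripper": 0.65, "xyz": [-0.5, 0.3, 8], "angular": [0, 0, 0]},
    {"gripper": 0.65, "xyz": [-0.5, 0.3, 11], "angular": [0, 0, 0]},
    {"gripper": 0.65, "xyz": [-0.5, 0.3, 12], "angular": [0, 0, 0]},
    {"gripper": 0.65, "xyz": [-0.5, 0.3, 12], "angular": [0, 0, 0]},
    {"gripper": 0.65, "xyz": [-0.5, 0.3, 12], "angular": [0, 0, 0]}
  ]
}}

```text
clock: 3.15
position: [517.3, 131.9, 62.8]
ee_rot: [0.136, 0.991, 0.001, 0.001]
contact_force: [0.5, -0.4, -0.1]
gripper_width: 70.4
```

Request:
{"name": "move_arm", "arguments": {
  "moves": [
    {"gripper": 0.65, "xyz": [0, 0, 0.4], "angular": [0, 0, 0]},
    {"gripper": 0.65, "xyz": [0, 0, 0.8], "angular": [0, 0, 0]},
    {"gripper": 0.65, "xyz": [0, 0, 1.2], "angular": [0, 0, 0]},
    {"gripper": 0.65, "xyz": [0, 0, 1.2], "angular": [0, 0, 0]}
  ]
}}

```text
clock: 3.65
position: [516.0, 131.5, 48.9]
ee_rot: [0.136, 0.991, -0.0, -0.0]
contact_force: [-0.8, 0.5, -0.2]
gripper_width: 70.2
```

```bash
python3 - <<'E'
from h import *
s=arm.read_state();print(s["position"],s["contact_force"],s["wrist_torque"])
im,d=arm.get_image("scene");cv2.imwrite("pics/s1.png",cv2.resize(im[130:270,260:440],None,fx=4,fy=4,interpolation=cv2.INTER_CUBIC))
E
```

```text
[516.01743607 131.46740429  48.85222206] [-0.82468846  0.53215665 -0.15188322] [-0.0761043   0.00436658 -0.00549799]
```

View pics/s1.png

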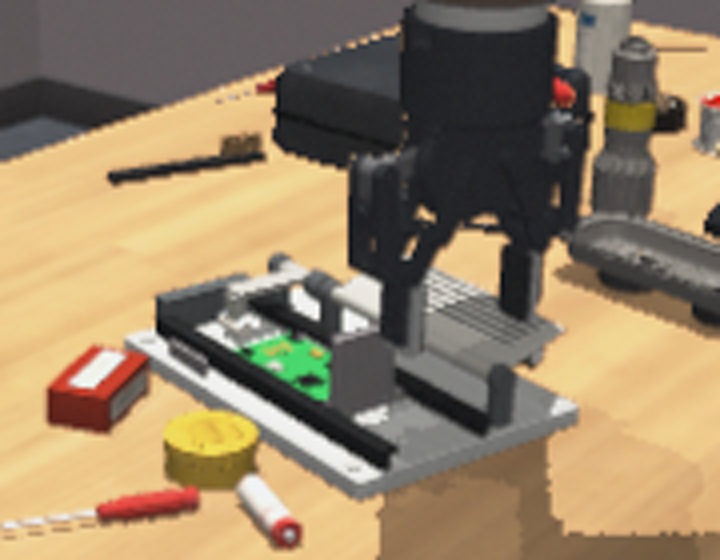

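Request:
{"name": "move_arm", "arguments": {
  "moves": [
    {"gripper": 0.65, "xyz": [0, 0, 0.3], "angular": [0, 0, 0]},
    {"gripper": 0.65, "xyz": [0, 0, 0.6], "angular": [0, 0, 0]},
    {"gripper": 0.65, "xyz": [0, 0, 0.6], "angular": [0, 0, 0]}
  ]
}}

```text
clock: 4.08
position: [516.1, 131.5, 43.0]
ee_rot: [0.136, 0.991, -0.0, -0.0]
contact_force: [0.3, -0.1, -0.1]
gripper_width: 70.6
```

Request:
{"name": "move_arm", "arguments": {
  "moves": [
    {"gripper": 0.65, "xyz": [0, 0, 0.3], "angular": [0, 0, 0]},
    {"gripper": 0.65, "xyz": [0, 0, 0.3], "angular": [0, 0, 0]}
  ]
}}

```text
clock: 4.32
position: [516.5, 131.5, 40.5]
ee_rot: [0.136, 0.991, -0.0, 0.0]
contact_force: [0.7, -1.5, 3.0]
gripper_width: 70.6
```

Request:
{"name": "move_arm", "arguments": {
  "moves": [
    {"gripper": 0.65, "xyz": [0, 0, 0.3], "angular": [0, 0, 0]},
    {"gripper": 0.65, "xyz": [0, 0, 0.3], "angular": [0, 0, 0]}
  ]
}}

```text
clock: 4.58
position: [516.4, 131.4, 37.4]
ee_rot: [0.136, 0.991, -0.0, 0.0]
contact_force: [0.2, -2.2, 4.4]
gripper_width: 70.4
```

Request:
{"name": "move_arm", "arguments": {
  "moves": [
    {"gripper": 0.65, "xyz": [0, 0, 0.2], "angular": [0, 0, 0]},
    {"gripper": 0.65, "xyz": [0, 0, 0.4], "angular": [0, 0, 0]},
    {"gripper": 0.65, "xyz": [0, 0, 0.4], "angular": [0, 0, 0]}
  ]
}}

```text
clock: 4.95
position: [516.2, 131.3, 33.2]
ee_rot: [0.136, 0.991, -0.0, -0.0]
contact_force: [0.4, -3.5, 4.3]
gripper_width: 70.2
```

```bash
python3 - <<'E'
from h import *
s=arm.read_state();print(s["position"],s["contact_force"])
im,d=arm.get_image("scene");a=cv2.resize(im[130:270,260:440],None,fx=4,fy=4,interpolation=cv2.INTER_CUBIC);cv2.imwrite("pics/s2.png",a)
E
```

```text
[516.23077961 131.30603518  33.16200818] [ 0.36912452 -3.5233498   4.29964342]
```

View pics/s2.png

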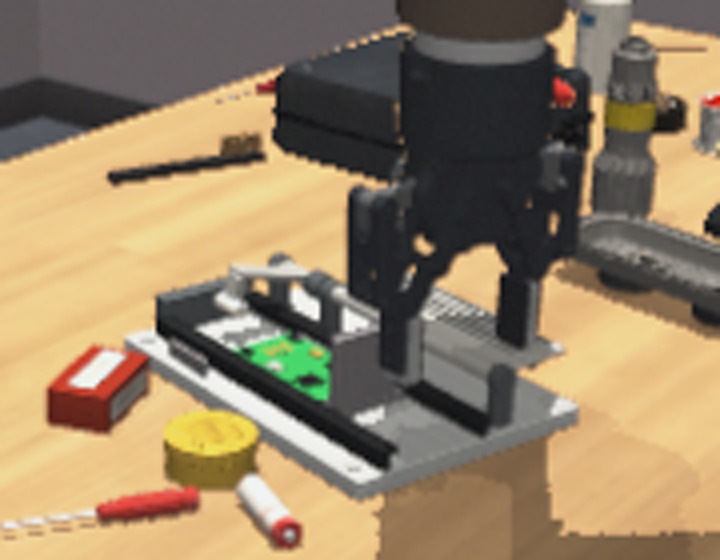

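Request:
{"name": "move_arm", "arguments": {
  "moves": [
    {"gripper": 0.65, "xyz": [-0.7, 0, 0], "angular": [0, 0, 0]},
    {"gripper": 0.65, "xyz": [-1.4, 0, 0], "angular": [0, 0, 0]},
    {"gripper": 0.65, "xyz": [-1.9, 0, 0], "angular": [0, 0, 0]},
    {"gripper": 0.65, "xyz": [-2.4, 0, 0], "angular": [0, 0, 0]},
    {"gripper": 0.65, "xyz": [-2.9, 0, 0], "angular": [0, 0, 0]},
    {"gripper": 0.65, "xyz": [-3.4, 0, 0], "angular": [0, 0, 0]},
    {"gripper": 0.65, "xyz": [-3.4, 0, 0], "angular": [0, 0, 0]}
  ]
}}

```text
clock: 5.88
position: [549.9, 122.3, 33.4]
ee_rot: [0.136, 0.991, 0.0, 0.001]
contact_force: [-1.1, -0.6, 4.3]
gripper_width: 70.5
```

Request:
{"name": "move_arm", "arguments": {
  "moves": [
    {"gripper": 0.65, "xyz": [-0.5, 0, 0], "angular": [0, 0, 0]},
    {"gripper": 0.65, "xyz": [-1, 0, 0], "angular": [0, 0, 0]},
    {"gripper": 0.65, "xyz": [-1.5, 0, 0], "angular": [0, 0, 0]},
    {"gripper": 0.65, "xyz": [-2, 0, 0], "angular": [0, 0, 0]},
    {"gripper": 0.65, "xyz": [-2.5, 0, 0], "angular": [0, 0, 0]},
    {"gripper": 0.65, "xyz": [-2.5, 0, 0], "angular": [0, 0, 0]}
  ]
}}

```text
clock: 6.62
position: [573.5, 115.6, 33.4]
ee_rot: [0.136, 0.991, 0.0, 0.0]
contact_force: [-2.1, 0.1, 5.4]
gripper_width: 70.2
```

```bash
python3 - <<'E'
from h import *
s=arm.read_state();print(s["position"],s["contact_force"],s["gripper_width"])
im,d=arm.get_image("scene");a=cv2.resize(im[130:270,260:440],None,fx=4,fy=4,interpolation=cv2.INTER_CUBIC);cv2.imwrite("pics/s3.png",a)
E
```

```text
[573.54418317 115.61193325  33.42623551] [-2.052793    0.05735417  5.35133129] 70.19535960490552
```

View pics/s3.png

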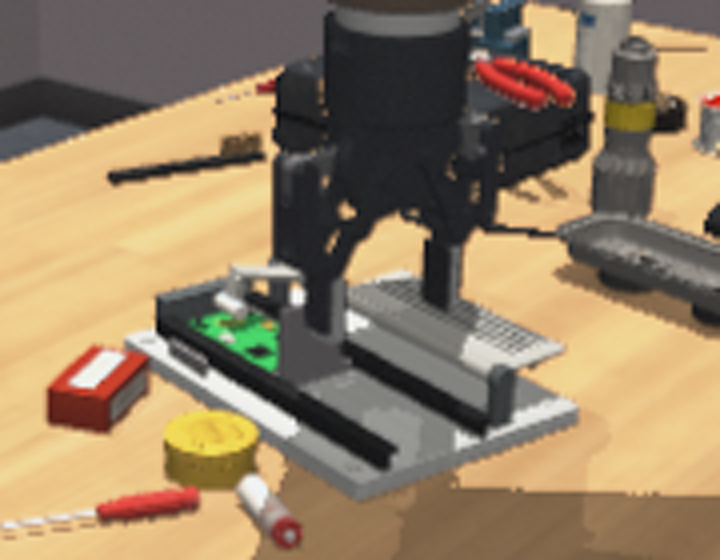

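Request:
{"name": "move_arm", "arguments": {
  "moves": [
    {"gripper": 0.65, "xyz": [-0.2, 0, 0], "angular": [0, 0, 0]},
    {"gripper": 0.65, "xyz": [-0.4, 0, 0], "angular": [0, 0, 0]},
    {"gripper": 0.65, "xyz": [-0.4, 0, 0], "angular": [0, 0, 0]}
  ]
}}

```text
clock: 7.05
position: [576.7, 114.7, 33.4]
ee_rot: [0.136, 0.991, -0.0, -0.0]
contact_force: [-4.4, 0.6, 5.0]
gripper_width: 70.2
```

Request:
{"name": "move_arm", "arguments": {
  "moves": [
    {"gripper": 0.65, "xyz": [-0.2, 0, 0], "angular": [0, 0, 0]},
    {"gripper": 0.65, "xyz": [-0.2, 0, 0], "angular": [0, 0, 0]}
  ]
}}

```text
clock: 7.3
position: [578.0, 114.3, 33.3]
ee_rot: [0.136, 0.991, -0.0, -0.001]
contact_force: [-5.7, 1.8, 6.2]
gripper_width: 70.4
```

Request:
{"name": "move_arm", "arguments": {
  "moves": [
    {"gripper": 0.65, "xyz": [-0.1, 0, 0], "angular": [0, 0, 0]},
    {"gripper": 0.65, "xyz": [-0.1, 0, 0], "angular": [0, 0, 0]}
  ]
}}

```text
clock: 7.55
position: [578.1, 114.2, 33.4]
ee_rot: [0.136, 0.991, -0.0, -0.002]
contact_force: [-8.8, 3.4, 8.5]
gripper_width: 70.3
```

Request:
{"name": "move_arm", "arguments": {
  "moves": [
    {"gripper": 0.65, "xyz": [-0.15, 0, 0], "angular": [0, 0, 0]},
    {"gripper": 0.65, "xyz": [-0.15, 0, 0], "angular": [0, 0, 0]},
    {"gripper": 0.65, "xyz": [-0.15, 0, 0], "angular": [0, 0, 0]}
  ]
}}

```text
clock: 7.92
position: [578.1, 114.1, 33.4]
ee_rot: [0.135, 0.991, -0.001, -0.003]
contact_force: [-12.2, 6.5, 10.3]
gripper_width: 70.3
```

```bash
python3 - <<'E'
from h import *
s=arm.read_state();print(s["position"],s["contact_force"],s["gripper_width"])
im,d=arm.get_image("scene");a=cv2.resize(im[180:250,290:390],None,fx=7,fy=7,interpolation=cv2.INTER_CUBIC);cv2.imwrite("pics/s4.png",a)
E
```

```text
[578.13681673 114.11931528  33.37561538] [-12.15017499   6.47111262  10.33905477] 70.30998905477566
```

View pics/s4.png

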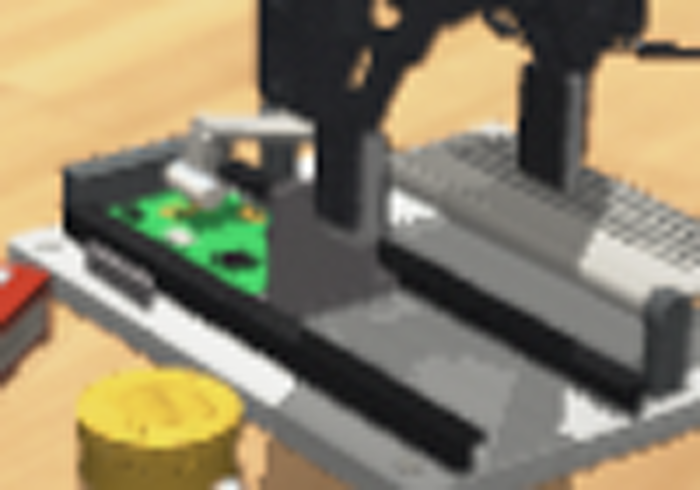

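Request:
{"name": "move_arm", "arguments": {
  "moves": [
    {"gripper": 0.65, "xyz": [0.3, 0, 0], "angular": [0, 0, 0]},
    {"gripper": 0.65, "xyz": [0.7, 0, 0], "angular": [0, 0, 0]},
    {"gripper": 0.65, "xyz": [0.7, 0, 0], "angular": [0, 0, 0]},
    {"gripper": 0.65, "xyz": [0.7, 0, -0.3], "angular": [0, 0, 0]},
    {"gripper": 0.65, "xyz": [0.7, 0, -0.6], "angular": [0, 0, 0]},
    {"gripper": 0.65, "xyz": [0.7, 0, -0.9], "angular": [0, 0, 0]},
    {"gripper": 0.65, "xyz": [0.7, 0, -1.3], "angular": [0, 0, 0]},
    {"gripper": 0.65, "xyz": [0.7, 0, -3], "angular": [0, 0, 0]},
    {"gripper": 0.65, "xyz": [0.7, 0, -6], "angular": [0, 0, 0]},
    {"gripper": 0.65, "xyz": [0.7, 0, -10], "angular": [0, 0, 0]}
  ]
}}

```text
clock: 9.22
position: [573.9, 115.0, 134.4]
ee_rot: [0.136, 0.991, -0.0, -0.001]
contact_force: [0.8, -0.2, -0.4]
gripper_width: 70.2
```

Request:
{"name": "move_arm", "arguments": {
  "moves": [
    {"gripper": 0.65, "xyz": [5, 0, -3], "angular": [0, 0, 0]},
    {"gripper": 0.65, "xyz": [9, 0, -5], "angular": [0, 0, 0]},
    {"gripper": 0.65, "xyz": [9, 0, -5], "angular": [0, 0, 0]},
    {"gripper": 0.65, "xyz": [9, 0, -5], "angular": [0, 0, 0]}
  ]
}}

```text
clock: 9.72
position: [488.1, 139.7, 184.1]
ee_rot: [0.136, 0.991, 0.0, 0.001]
contact_force: [0.2, -0.7, 0.2]
gripper_width: 70.6
```

```bash
python3 - <<'E'
from h import *
s=arm.read_state();print(s["position"],s["contact_force"])
c=arm.get_calibration("wrist");im,d=arm.get_image("wrist")
v,u=np.mgrid[0:400,0:640];K=c["camera_matrix"]
P=np.stack([(u-K[0,2])/K[0,0]*d,(v-K[1,2])/K[1,1]*d,d],-1);W=(P-c["t"])@c["R"]
a=-0.2736;ex=np.array([np.cos(a),np.sin(a)]);ey=np.array([-ex[1],ex[0]]);o=np.array([597.2,145.8])
L=np.stack([(W[...,:2]-o)@ex,(W[...,:2]-o)@ey,W[...,2]],-1);x,y,z=L[...,0],L[...,1],L[...,2]
ok=d>0
def med(m,q): print(m.sum(),np.percentile(q[m],[5,50,95]).round(1) if m.any() else None)
med(ok&(abs(y-3)<12)&(z>30)&(z<54)&(x>-60)&(x<15),x)   # tab rear face
m=ok&(x>-80)&(x<30)&(abs(y+75)<3)&(z>35)&(z<60);med(m,z)           # plate height at y=-78
m=ok&(x>-80)&(x<30)&(y>-95)&(y<-52)&(z>35)&(z<60);print(m.sum(), np.polyfit(y[m],z[m],1) if m.sum()>9 else 0)
im2,_=arm.get_image("scene")
A=cv2.resize(im[130:330,240:440],(500,500),interpolation=cv2.INTER_CUBIC);cv2.imwrite("pics/w5.png",A)
cv2.imwrite("pics/s5.png",cv2.resize(im2[170:260,285:405],None,fx=6,fy=6,interpolation=cv2.INTER_CUBIC))
E
```

```text
[488.07823302 139.6825023  184.08900223] [ 0.21513024 -0.70624621  0.18176009]
245 [2.1 2.7 3.3]
507 [46.6 47.9 49.5]
3447 [-0.19570823 33.20628083]
```

View pics/s5.png

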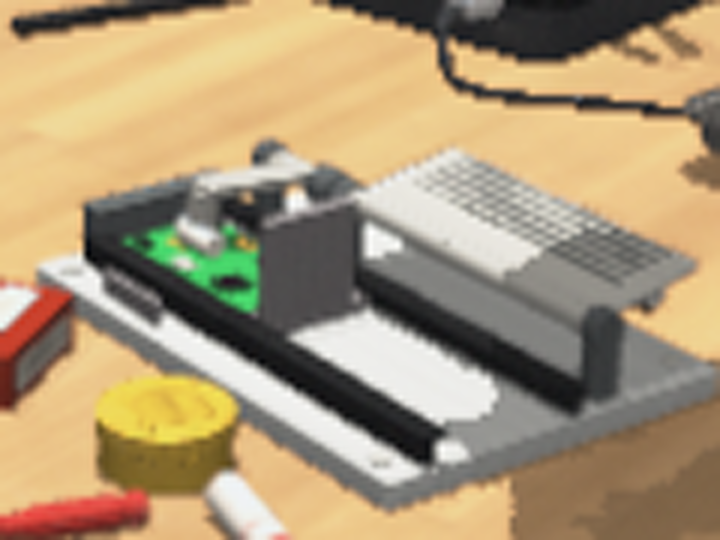

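```bash
python3 -c "
from bench import arm
print(arm.job_done())"
```

```text
the job is handed in; nothing more can be done
None
```

The board is loaded and the job is handed in, with the clock at about 10 s of the 43 s allowed. I pressed the plate down with one fingertip and slid the carrier under the raised foot with the other. I stopped when the arm stalled at the end stop with about 12 N of push. I then backed off, let the plate rise so the foot came down, and moved clear.

Last checks:
- **Carrier:** the tab moved about 48 mm and sits within about 1 mm of home, measured in the wrist view.
- **Clip:** the plate slope implies a clip angle of about 0.087 rad. The last picture shows the foot resting on the board.
- **Robot:** contact forces were back to noise level and the arm was about 150 mm above the fixture.
- **Loose items:** the last picture covers only those on the left nearest the fixture, and they looked unmoved. I did not recheck the memory stick or the amber battery.
- **Disagreement:** the top and wrist cameras placed the fixture 2 to 3.5 mm apart, which is a little over the stated calibration error. I went with the wrist view because it matched the arm's own position, and the stall point was about 1.5 mm short of the wrist view's tab reading.

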